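# Lay the round shafts in the V-rack

### The job

Lay the two long round shafts in the V-notched bench rack, one in each pair of notches, so that each shaft is cradled by both rests and sticks out about equally past them on either side. Set them down rather than dropping them, and leave the short offcut of the same bar where it lies.

Things in the scene. Friction and masses are not known exactly. Their poses are not given: they have to be found in the camera images.
- v_rack: dark wooden rack fixed to the table: base 170 x 124 x 12 mm, two upright rests along x at y = -45 and +45 (14 thick, 76 clear between, tops 60 high), each with 90 degree V-notches at x = -40 and +40 (40 wide, 20 deep). Notches of equal x are a pair; a shaft seated in it lies along y, axis 58 mm above the table. Origin: centre of underside, z up
- shaft_a: one of two alike: round steel shaft lying on the table: main part 26 mm in diameter, 160 mm long, with a thinner journal (18 mm, 15 mm long) at each end; 190 mm over all, same end for end, about 0.5 kg. Origin: its middle, on its axis (13 mm above the table at the start). y runs along it; x and z may point anywhere round it
- shaft_b: the other of two alike: round steel shaft lying on the table: main part 26 mm in diameter, 160 mm long, with a thinner journal (18 mm, 15 mm long) at each end; 190 mm over all, same end for end, about 0.5 kg. Origin: its middle, on its axis (13 mm above the table at the start). y runs along it; x and z may point anywhere round it
- offcut: short offcut of the same round steel bar, 26 mm in diameter, 70 mm long with plain ends, lying on the table beside the shafts, too short to span the rests; to be left alone. Origin: its middle, on its axis; its y axis runs along it

How it is judged:
At the end, for the whole second after the job is handed in: One shaft released and at rest in each pair of notches, either way round: middle within 10 mm across and 25 mm along of the pair's centre, axis 52 to 65 mm above the table and within 0.17 rad of the rack's y; offcut within 30 mm of its start (((x of shaft_a in the frame of v_rack between 0.03 and 0.05 m and x of shaft_b in the frame of v_rack between -0.05 and -0.03 m) or (x of shaft_a in the frame of v_rack between -0.05 and -0.03 m and x of shaft_b in the frame of v_rack between 0.03 and 0.05 m)) and y of shaft_a in the frame of v_rack between -0.025 and 0.025 m and z of shaft_a in the frame of v_rack between 0.052 and 0.065 m and angle between the y axis of each of shaft_a, shaft_b and the y axis of v_rack, either way round below 0.17 rad and linear speed of each of shaft_a, shaft_b below 0.02 m/s and angular speed of each of shaft_a, shaft_b below 0.3 rad/s and y of shaft_b in the frame of v_rack between -0.025 and 0.025 m and z of shaft_b in the frame of v_rack between 0.052 and 0.065 m and distance of offcut from where it was at the start of the episode below 0.03 m); the robot touches nothing.
It fails at once if the offcut is moved more than 30 mm (distance of offcut from where it was at the start of the episode above 0.03 m).
It fails at once if shaft a is dropped or knocked: it moves at over 0.6 m/s (a free fall of some 18 mm) while the fingers do not hold it (linear speed of shaft_a above 0.6 m/s and contact force between the fingers and shaft_a below 0.05 N).
It fails at once if shaft b is dropped or knocked: it moves at over 0.6 m/s (a free fall of some 18 mm) while the fingers do not hold it (linear speed of shaft_b above 0.6 m/s and contact force between the fingers and shaft_b below 0.05 N).
It also fails if it takes over 54 s, if anything falls off the work surface, if the arm or the gripper's body presses on something with over 40 N, if the wrist force passes 120 N, or if a joint passes its speed limit or range.

### The arm

A 6-joint arm with a two-finger parallel gripper is mounted at the origin on a cart in front of the work surface, level with it; the furniture and walls round the work are solid. World frame = base frame: x ahead of the robot, y to its left, z up, the work surface at z = 0. Lengths are in m, angles in rad, forces in N, time in s.
With the tool pointing down it reaches from about 0.35 to 1 m from the base axis. Payload 7.1 kg.
Tool frame: the origin (TCP) lies on the centre line of the jaws, within the pads' length; the fingertips stand 19 mm ahead of it and the grasp point (between the pads) is the TCP; z points along the fingers, y is the line along which they close (so a half turn about z gives the same grasp; the last joint's range is limited). The gripper opens to 85 mm and grips with 20 to 120 N. Pads are 22 mm wide; open, the fingers measure 114 mm over their backs; the gripper's body (76 mm by 85 mm) begins 54 mm behind the grasp point. The pads swing forward as they close: fully open they stand 13 mm farther back than shut.
Start: joints at [-1.266, 0.423, 1.63, -0, 1.089, -0.019], TCP at [0.199, -0.592, 0.25] pointing down, gripper open.
Joint ranges: [-3, 3], [-0.9, 2.11], [0.09, 2.58], [-1.31, 4.45], [0.11, 2.69], [-2.54, 2.54]. Speed limits (rad/s): [2.39, 2.39, 3.01, 3.14, 3.14, 3.14].

### API

Orientations are given as a rotation vector (axis times angle).
In Python, from workcell import bot gives the robot as it stands.
- The arm moves only by the tool nudge_tcp, called after "Call:" as a command line: name --argument value ..., lists and objects as JSON in quotes. Schema: {"type":"object","properties":{"rows":{"type":"object","properties":{"steps":{"type":"array","items":{"type":"array","items":{"type":"number"},"minItems":7,"maxItems":7},"minItems":1,"maxItems":12}},"additionalProperties":false,"required":["steps"]},"only":{"type":"string"},"quiet":{"type":"boolean"},"lines":{"type":"string"}},"required":["rows"],"additionalProperties":false}. rows is an object whose key "steps" holds a list of rows, 1 to 12 of them, each of 7 numbers: dx, dy, dz in parts of the range, where 1.0 means 1 m, then a rotation vector rx, ry, rz in a scale on which 1.0 is 2 rad, then the finger opening in m; each row is the pose to reach, as a shift and turn from the pose commanded when the call began, along the tool's axes at that moment; what a row does not reach only later rows make up. A row lasts 1/10 s, in which the tool goes at most 0.05 m and 0.15 rad, less where a joint would pass 70% of its speed; a pose out of reach is approached as far as the arm can. The fingers move at their own pace and stop on an object; the grip force is fixed at half the most. Time passes only in rows, so rows that do not move let the fingers close. The tool returns the time, the measured TCP pose, the force, the opening and the grip force at its end. only (a regular expression) keeps the lines of the reply that match it, lines (a string "A,B") keeps lines A to B, and quiet returns only ok. A shift or turn number past 1, either way, is cut back to 1. Input that does not fit is refused with a message, and nothing moves.
- bot.sense(): the state, without advancing time (a new reading comes with each control period).
- bot.snapshot(name): name is "side" or "top" or "wrist"; returns a dict with "pixels" (420x560x3 uint8, red, green, blue), "fx", "fy", "cx", "cy" (pixels), "R" (3x3) and "t" (3): a world point X has camera coordinates R X + t; the wrist camera has in their place "hand_eye" (4x4, takes a point from camera to tool coordinates, whose origin is the TCP and whose axes are the flange's). Camera axes: x right, y down, z forward; pixel columns grow to the right and rows downward; lengths in m; the calibration is good to about 2 mm. The wrist camera is an equidistant fisheye: a pixel r from the principal point sees the ray r / f radians off the axis. A picture is of the moment at which its call begins: read the wrist's pose just before it. There is no depth.
- bot.sign_off(): hands the job in; it is judged then, once.
The state is a dict: "clock": time; "joints": joint angles; "joint_velocities": joint speeds; "tau": joint torques, N m; "eef_pos": TCP position; "orientation": TCP orientation; "contact_force": force on the tool from outside, world axes, zero at the start; "wrist_torque": the same for the moment, N m; "finger_gap": finger opening in m; "gripper_force": force on a finger pad.
Only numpy, scipy, OpenCV 4.12 (cv2) and the standard library are available. Lean on these libraries where they do the work, as an engineer would, in place of code of your own. Each camera call takes 0.05 s, during which the arm holds its last target. There are 200 camera calls.

## Working session

There is one attempt and no reset: what is moved stays moved. The work goes in short steps, Python scripts to look and compute and a tool call to move; the robot and the scene stay as the last step left them, time stands still between calls to the robot, and variables do not carry over. Pictures are saved under pics/ and viewed, at most 10 in all, crops included, and the job is handed in when it is done.

```bash
ls; mkdir -p pics; python3 - <<'E'
from workcell import bot
import cv2,numpy as np
s=bot.sense();print(s['clock'],s['eef_pos'],s['orientation'],s['finger_gap'])
import pickle
d={n:bot.snapshot(n) for n in('top','side')}
pickle.dump(d,open('snap0.pkl','wb'))
for n in d:
    cv2.imwrite(f'pics/{n}0.png',d[n]['pixels'][:,:,::-1]);print(n,d[n]['fx'],d[n]['cx'],d[n]['cy'],d[n]['R'],d[n]['t'])
E
```

```text
pics
workcell.py
0.0 [ 0.19872381 -0.59202158  0.2495511 ] [-3.09903737e+00 -5.06173677e-01  3.13507125e-04] 0.08522467280112958
top 464.45456086629247 283.00713678291976 202.03180600110568 [[-0.01456115 -0.99978011  0.01509003]
 [-0.99441608  0.01290217 -0.10473871]
 [ 0.10452098 -0.01653088 -0.99438528]] [0.14823669 0.51251577 0.83711275]
side 395.6428436646728 287.44340312406825 207.65117407896412 [[-0.96193527 -0.27325005 -0.00386569]
 [-0.14930323  0.53734202 -0.83004343]
 [ 0.2288866  -0.79787089 -0.55768536]] [0.55089735 0.02272734 0.86944529]
```

View pics/top0.png

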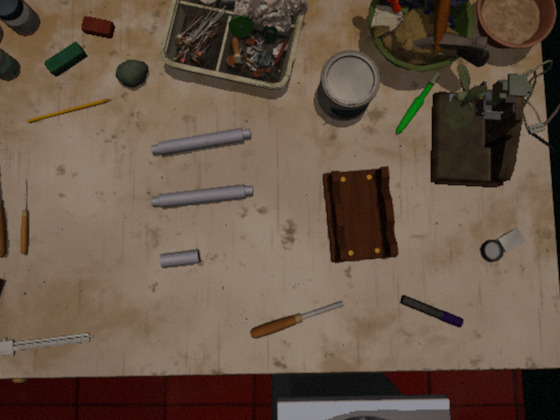

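View pics/side0.png

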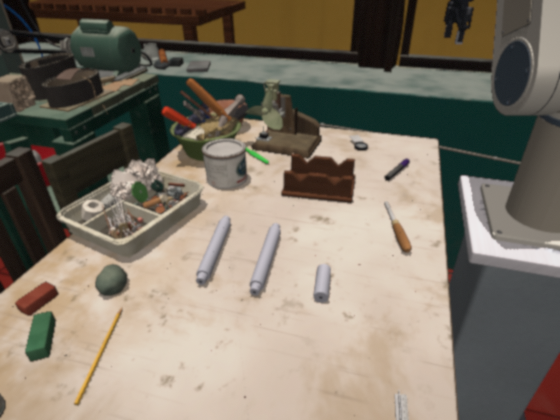

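The top view shows shafts centred near (201,141) and (203,196), the offcut near (180,258), and the rack near (360,215) with four brass screws. The rests are at its left and right edges, so shafts there lie roughly along world y.

```bash
cat > h.py <<'E'
import numpy as np,cv2
def cast(c,uv,z):
    uv=np.atleast_2d(uv).astype(float)
    r=np.c_[(uv[:,0]-c['cx'])/c['fx'],(uv[:,1]-c['cy'])/c['fy'],np.ones(len(uv))]
    d=r@c['R']; C=-c['R'].T@c['t']
    return C+d*((z-C[2])/d[:,2])[:,None]
def pix(c,X):
    q=np.atleast_2d(X)@c['R'].T+c['t']
    return q[:,:2]/q[:,2:]*[c['fx'],c['fy']]+[c['cx'],c['cy']]
def shafts(c,roi,z,thr=(90,150)):
    x0,y0,x1,y1=roi; p=c['pixels'].astype(int); 
    m=((p[...,2]-p[...,0]>=4)&(p[...,2]>70)).astype(np.uint8)
    k=np.zeros_like(m);k[y0:y1,x0:x1]=m[y0:y1,x0:x1]
    k=cv2.morphologyEx(k,cv2.MORPH_OPEN,np.ones((3,3)))
    out=[]
    for q in cv2.findContours(k,cv2.RETR_EXTERNAL,cv2.CHAIN_APPROX_NONE)[0]:
        if cv2.contourArea(q)<300: continue
        X=cast(c,q[:,0],z)[:,:2].astype(np.float32)
        (cx,cy),_,_=r=cv2.minAreaRect(X); b=cv2.boxPoints(r)
        e=max(b[1]-b[0],b[2]-b[1],key=np.linalg.norm); e=e*np.sign(e[1])
        out.append((np.round([cx,cy],4),np.round(sorted(r[1]),4),round(float(np.arctan2(-e[0],e[1])),4)))
    return out
E
python3 - <<'E'
from h import *;import pickle
d=pickle.load(open('snap0.pkl','rb'));c=d['top']
print('C',-c['R'].T@c['t'])
for o in shafts(c,(130,110,280,290),.013):print('top',o)
for o in shafts(d['side'],(180,200,350,310),.013):print('side',o)
p=c['pixels'].astype(int)
m=((p[...,0]>110)&(p[...,0]-p[...,2]>50)).astype(np.uint8);k=0*m;k[165:265,322:400]=m[165:265,322:400]
n,_,st,ce=cv2.connectedComponentsWithStats(k)
for i in range(1,n):print(st[i,4],ce[i],cast(c,ce[i],.012))
cv2.imwrite('pics/rack.png',np.hstack([cv2.resize(c['pixels'][155:275,310:410,::-1],None,fx=4,fy=4,interpolation=2),cv2.resize(d['side']['pixels'][145:205,275:365,::-1],None,fx=4.4,fy=8,interpolation=2)]))
E
```

```text
C [0.42431657 0.15542974 0.88385594]
16 [369.  176.5] [[ 0.56271356 -0.02352321  0.012     ]]
17 [342.64705882 179.        ] [[0.55851718 0.02689189 0.012     ]]
17 [376.64705882 250.        ] [[ 0.42334517 -0.03315221  0.012     ]]
15 [350.4 252.4] [[0.41959724 0.01625232 0.012     ]]
```

View pics/rack.png

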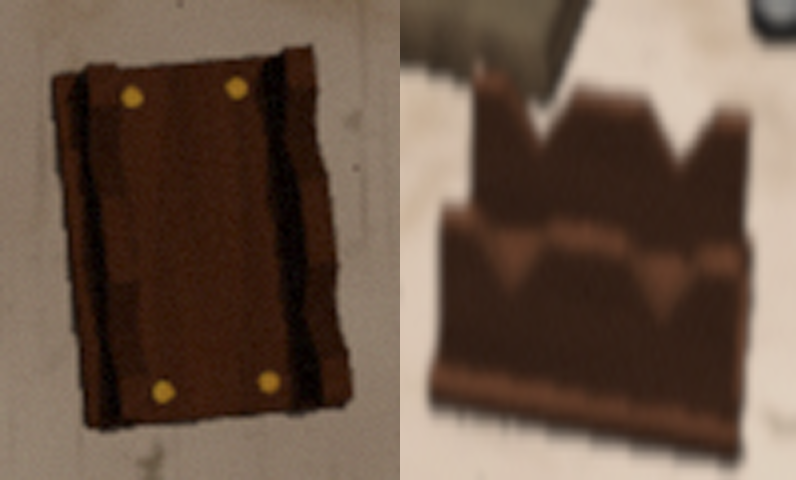

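The crop shows the rack's four screws (symmetric about its centre) and, in the side view, near-rest notch bottoms at about (301,181) and (335,185) in full-image pixels.

```bash
sed -i "s/m=((p\[.*/m=((p[...,2]-p[...,0]>=-8)\&(p[...,2]>thr[0])).astype(np.uint8)/; s/thr=(90,150)/thr=(60,)/" h.py
python3 - <<'E'
from h import *;import pickle
d=pickle.load(open('snap0.pkl','rb'));c=d['top'];s=d['side']
print(c['pixels'][141,195:206:5],c['pixels'][165,200],c['pixels'][258,180],s['pixels'][245,213])
for o in shafts(c,(130,110,280,290),.013):print('top',o)
for o in shafts(s,(180,200,350,310),.013):print('side',o)
print('V',cast(s,[[301.1,181.3],[335.2,184.8]],.040))
y=.0735;R=np.array([[np.cos(y),-np.sin(y)],[np.sin(y),np.cos(y)]])
print('pred',(R@np.array([[.04,-.04],[.052,.052]])).T+[.491,-.0034])
E
```

```text
[[122 117 121]
 [120 114 118]
 [114 109 110]] [119 100  85] [130 124 127] [195 189 196]
top (array([0.414 , 0.3354]), array([0.0235, 0.069 ]), 0.1266)
top (array([0.5308, 0.2933]), array([0.0225, 0.189 ]), 0.0995)
top (array([0.636 , 0.2958]), array([0.0215, 0.1891]), 0.1587)
side (array([0.4147, 0.3345]), array([0.0236, 0.0897]), 0.1259)
side (array([0.5312, 0.2929]), array([0.0249, 0.2025]), 0.1035)
side (array([0.6363, 0.2967]), array([0.0258, 0.2026]), 0.1659)
V [[0.5249415  0.05044396 0.04      ]
 [0.4451646  0.04503875 0.04      ]]
pred [[0.52707344 0.05139696]
 [0.44728944 0.04552225]]
```

```bash
cat >> h.py <<'E'
def go(x,y,z,yaw):
    from workcell import bot
    from scipy.spatial.transform import Rotation as Ro
    s=bot.sense(); R=Ro.from_rotvec(s['orientation']); c,n=np.cos(yaw),np.sin(yaw)
    T=Ro.from_matrix(np.array([[-n,c,0],[c,n,0],[0,0,-1]]))
    print('shift',np.round(R.inv().apply(np.array([x,y,z])-s['eef_pos']),4),'rot',np.round((R.inv()*T).as_rotvec(),4),'t',s['clock'],'F',np.round(s['contact_force'],1),'gap',round(s['finger_gap'],4))
E
python3 -c "
from h import *
go(.531,.293,.12,.10)"
```

```text
shift [ 0.5966 -0.7332  0.1306] rot [-1.100e-03 -9.000e-04 -1.347e+00] t 0.1 F [-0.1  0.8  0.5] gap 0.0854
```

The manual's scale: turns go in shares of 2 rad. Converting my numbers, -1.347 rad / 2 = -0.6735.

Call:
nudge_tcp --rows '{"steps":[[0.3,-0.37,0,0,0,-0.35,0.06],[0.3,-0.37,0,0,0,-0.35,0.06],[0.3,-0.37,0,0,0,-0.35,0.06],[0.3,-0.37,0,0,0,-0.35,0.06],[0.3,-0.37,0,0,0,-0.35,0.06],[0.3,-0.37,0,0,0,-0.35,0.06],[0.597,-0.733,0.05,0,0,-0.6735,0.06],[0.597,-0.733,0.05,0,0,-0.6735,0.06],[0.597,-0.733,0.05,0,0,-0.6735,0.06],[0.597,-0.733,0.05,0,0,-0.6735,0.06],[0.597,-0.733,0.05,0,0,-0.6735,0.06],[0.597,-0.733,0.05,0,0,-0.6735,0.06]]}'

```text
clock: 1.3
eef_pos: [0.4096, -0.0296, 0.2271]
orientation: [2.106, 2.331, 0.0]
contact_force: [1.0, -0.5, 0.1]
finger_gap: 0.0598
gripper_force: 0.0
```

```bash
python3 -c "
from h import *
go(.531,.293,.1,.10)"
```

```text
shift [0.3086 0.1534 0.1271] rot [0.0004 0.0001 0.0015] t 1.3 F [ 1.  -0.5  0.1] gap 0.0598
```

Call:
nudge_tcp --rows '{"steps":[[0.309,0.153,0.05,0,0,0,0.06],[0.309,0.153,0.05,0,0,0,0.06],[0.309,0.153,0.05,0,0,0,0.06],[0.309,0.153,0.05,0,0,0,0.06],[0.309,0.153,0.05,0,0,0,0.06],[0.309,0.153,0.05,0,0,0,0.06],[0.309,0.153,0.05,0,0,0,0.06],[0.309,0.153,0.127,0,0,0,0.06],[0.309,0.153,0.127,0,0,0,0.06],[0.309,0.153,0.127,0,0,0,0.06],[0.309,0.153,0.127,0,0,0,0.06]]}'

```text
clock: 2.4
eef_pos: [0.5306, 0.2909, 0.1]
orientation: [-2.107, -2.329, 0.002]
contact_force: [-0.5, 0.2, -0.1]
finger_gap: 0.0599
gripper_force: 0.0
```

```bash
python3 -c "
from h import *
go(.531,.293,.024,.10)"
```

```text
shift [0.002  0.0007 0.076 ] rot [-0.0012  0.0005 -0.0001] t 2.4 F [-0.5  0.2 -0.1] gap 0.0599
```

Call:
nudge_tcp --rows '{"steps":[[0.002,0.001,0.03,0,0,0,0.06],[0.002,0.001,0.055,0,0,0,0.06],[0.002,0.001,0.07,0,0,0,0.06],[0.002,0.001,0.076,0,0,0,0.06],[0.002,0.001,0.076,0,0,0,0.06],[0.002,0.001,0.076,0,0,0,0.035],[0.002,0.001,0.076,0,0,0,0.02],[0.002,0.001,0.076,0,0,0,0.015],[0.002,0.001,0.076,0,0,0,0.015],[0.002,0.001,0.076,0,0,0,0.015],[0.002,0.001,0.076,0,0,0,0.015]]}'

```text
clock: 3.5
eef_pos: [0.5321, 0.2935, 0.0255]
orientation: [2.107, 2.33, 0.002]
contact_force: [-1.7, -0.1, 5.3]
finger_gap: 0.0239
gripper_force: 58.5
```

Call:
nudge_tcp --rows '{"steps":[[0,0,-0.02,0,0,0,0.015],[0,0,-0.06,0,0,0,0.015],[0,0,-0.1,0,0,0,0.015],[0,0,-0.126,0,0,0,0.015],[0,0,-0.126,0,0,0,0.015]]}'

```text
clock: 4.0
eef_pos: [0.5337, 0.2943, 0.1542]
orientation: [2.106, 2.328, 0.011]
contact_force: [1.0, 1.0, -5.0]
finger_gap: 0.0234
gripper_force: 60.8
```

```bash
python3 -c "
from h import *;from workcell import bot
go(.450,-.0065,.15,.0735)
c=bot.snapshot('wrist');cv2.imwrite('pics/w1.png',c['pixels'][:,:,::-1])
c=bot.snapshot('side');cv2.imwrite('pics/s1.png',c['pixels'][:,:,::-1])"
```

```text
shift [-0.291  -0.1133  0.0026] rot [ 0.0068 -0.0028  0.0265] t 4.0 F [ 1.  1. -5.] gap 0.0234
```

View pics/s1.png

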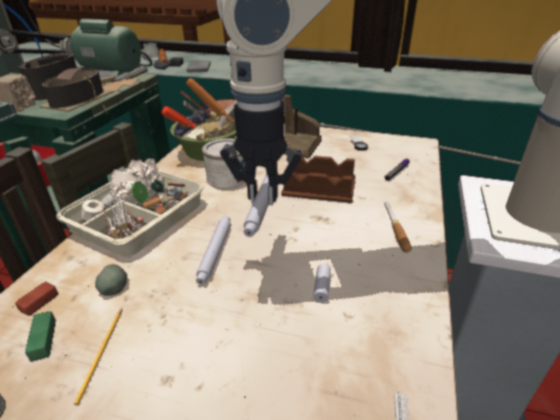

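The side view shows shaft_b held level at about (258,208). The 23 mm gap is narrower than the 26 mm bar, so I'll check the grip.

View pics/w1.png

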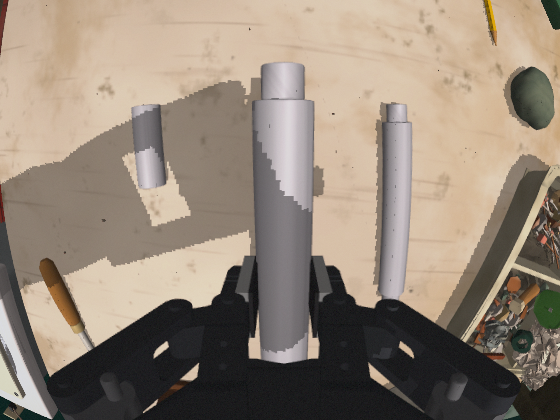

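The wrist view shows the shaft centred between the pads (rows 257–335, columns 253–313), straight and mid-length. The hold is fine, so I'll carry it over.

To row units: 0.026 rad / 2 = 0.013.

Call:
nudge_tcp --rows '{"steps":[[-0.04,-0.015,0,0,0,0,0.015],[-0.08,-0.03,0,0,0,0.005,0.015],[-0.12,-0.045,0,0,0,0.01,0.015],[-0.16,-0.06,0,0,0,0.0125,0.015],[-0.2,-0.078,0,0,0,0.013,0.015],[-0.24,-0.093,0,0,0,0.013,0.015],[-0.27,-0.105,0,0,0,0.013,0.015],[-0.285,-0.111,0,0,0,0.013,0.015],[-0.291,-0.1133,0,0,0,0.013,0.015],[-0.291,-0.1133,0,0,0,0.013,0.015],[-0.291,-0.1133,0,0,0,0.013,0.015]]}'

```text
clock: 5.2
eef_pos: [0.4478, -0.0071, 0.1495]
orientation: [-2.137, -2.301, 0.001]
contact_force: [-0.3, -0.1, -4.6]
finger_gap: 0.0235
gripper_force: 60.6
```

```bash
python3 -c "
from h import *;from workcell import bot
go(.450,-.0065,.0785,.0735)
c=bot.snapshot('top');cv2.imwrite('pics/t1.png',c['pixels'][:,:,::-1])
cv2.imwrite('pics/s2.png',cv2.resize(bot.snapshot('side')['pixels'][120:220,240:380,::-1],None,fx=5,fy=5))"
```

```text
shift [0.0004 0.0023 0.071 ] rot [-0.001  -0.0003  0.0006] t 5.2 F [-0.3 -0.1 -4.6] gap 0.0235
```

View pics/s2.png

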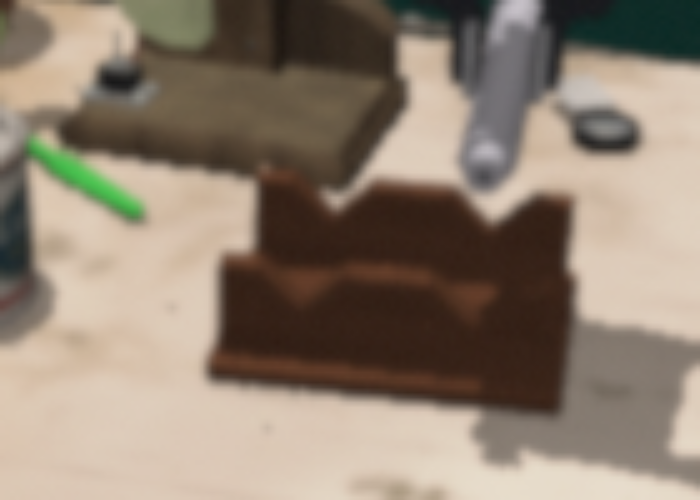

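The crop shows the shaft held above the near (right) pair of notches, axis aligned with them. Lowering it now.

Call:
nudge_tcp --rows '{"steps":[[0,0.002,0.02,0,0,0,0.015],[0,0.002,0.04,0,0,0,0.015],[0,0.002,0.055,0,0,0,0.015],[0,0.002,0.066,0,0,0,0.015],[0,0.002,0.071,0,0,0,0.015],[0,0.002,0.073,0,0,0,0.015],[0,0.002,0.075,0,0,0,0.015],[0,0.002,0.075,0,0,0,0.015]]}'

```text
clock: 6.1
eef_pos: [0.4502, -0.0075, 0.0754]
orientation: [2.137, 2.302, 0.001]
contact_force: [-0.8, -0.3, -5.5]
finger_gap: 0.0238
gripper_force: 60.6
```

```bash
python3 -c "
from h import *;from workcell import bot
go(.450,-.0065,.0705,.0735)"
```

```text
shift [ 0.001  -0.0002  0.0049] rot [0.0007 0.0001 0.0006] t 6.1 F [-0.8 -0.3 -5.5] gap 0.0238
```

Call:
nudge_tcp --rows '{"steps":[[0,0,0.0015,0,0,0,0.015],[0,0,0.003,0,0,0,0.015],[0,0,0.004,0,0,0,0.015],[0,0,0.004,0,0,0,0.015]]}'

```text
clock: 6.5
eef_pos: [0.4509, -0.0076, 0.0715]
orientation: [2.137, 2.301, 0.002]
contact_force: [2.6, 0.0, -3.6]
finger_gap: 0.0239
gripper_force: 61.0
```

Call:
nudge_tcp --rows '{"steps":[[0,0,0.001,0,0,0,0.015],[0,0,0.001,0,0,0,0.015],[0,0,0.001,0,0,0,0.015]]}'

```text
clock: 6.8
eef_pos: [0.4514, -0.0075, 0.0707]
orientation: [2.136, 2.3, 0.003]
contact_force: [4.9, 1.4, 4.9]
finger_gap: 0.0238
gripper_force: 61.7
```

Fully supported now (the force changed from −5 N to +5 N). I'll nudge 1 mm toward +x and release.

Call:
nudge_tcp --rows '{"steps":[[0,0.001,0.0003,0,0,0,0.015],[0,0.001,0.0003,0,0,0,0.015],[0,0.001,0.0003,0,0,0,0.028],[0,0.001,0,0,0,0,0.034],[0,0.001,0,0,0,0,0.05],[0,0.001,0,0,0,0,0.055],[0,0.001,0,0,0,0,0.055]]}'

```text
clock: 7.5
eef_pos: [0.4505, -0.0074, 0.0699]
orientation: [-2.137, -2.302, 0.001]
contact_force: [-0.3, -0.1, 0.7]
finger_gap: 0.0552
gripper_force: 0.0
```

Call:
nudge_tcp --rows '{"steps":[[0,0,-0.02,0,0,0,0.055],[0,0,-0.06,0,0,0,0.055],[0,0,-0.1,0,0,0,0.055],[0,0,-0.1,0,0,0,0.055]]}'

```text
clock: 7.9
eef_pos: [0.4537, -0.0075, 0.1744]
orientation: [2.133, 2.298, 0.008]
contact_force: [0.3, 0.1, 0.1]
finger_gap: 0.0553
gripper_force: 0.0
```

```bash
python3 -c "
from h import *;from workcell import bot
go(.636,.296,.12,.16)
c=bot.snapshot('side');print(shafts(c,(270,130,370,210),.058))
cv2.imwrite('pics/s3.png',cv2.resize(c['pixels'][120:220,240:380,::-1],None,fx=5,fy=5))"
```

```text
shift [0.2893 0.2038 0.0557] rot [ 0.008   0.0013 -0.0859] t 7.9 F [0.3 0.1 0.1] gap 0.0553
[(array([ 0.4526, -0.0068]), array([0.0268, 0.2062]), 0.0703)]
```

View pics/s3.png

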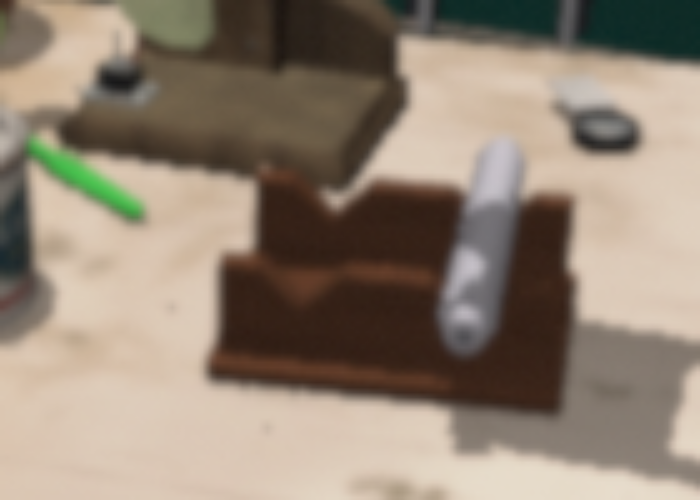

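Shaft_b is cradled in both near notches, at (0.453, −0.007). Next is shaft_a.

To row units: -0.086 rad / 2 = -0.043.

Call:
nudge_tcp --rows '{"steps":[[0.289,0.204,0,0.004,0,-0.043,0.06],[0.289,0.204,0,0.004,0,-0.043,0.06],[0.289,0.204,0,0.004,0,-0.043,0.06],[0.289,0.204,0,0.004,0,-0.043,0.06],[0.289,0.204,0,0.004,0,-0.043,0.06],[0.289,0.204,0,0.004,0,-0.043,0.06],[0.289,0.204,0,0.004,0,-0.043,0.06],[0.289,0.204,0.056,0.004,0,-0.043,0.06],[0.289,0.204,0.056,0.004,0,-0.043,0.06],[0.289,0.204,0.056,0.004,0,-0.043,0.06],[0.289,0.204,0.056,0.004,0,-0.043,0.06]]}'

```text
clock: 9.05
eef_pos: [0.6329, 0.2951, 0.1144]
orientation: [-2.034, -2.387, 0.01]
contact_force: [0.0, 0.3, 0.4]
finger_gap: 0.0598
gripper_force: 0.0
```

```bash
python3 -c "
from h import *
go(.636,.296,.022,.16)"
```

```text
shift [0.0004 0.004  0.0924] rot [-0.0086 -0.0001 -0.0007] t 9.05 F [0.  0.3 0.4] gap 0.0598
```

To row units: -0.008 rad / 2 = -0.004.

Call:
nudge_tcp --rows '{"steps":[[0,0.004,0.04,-0.004,0,0,0.06],[0,0.004,0.07,-0.004,0,0,0.06],[0,0.004,0.085,-0.004,0,0,0.06],[0,0.004,0.092,-0.004,0,0,0.06],[0,0.004,0.092,-0.004,0,0,0.06],[0,0.004,0.092,-0.004,0,0,0.035],[0,0.004,0.092,-0.004,0,0,0.02],[0,0.004,0.092,-0.004,0,0,0.015],[0,0.004,0.092,-0.004,0,0,0.015],[0,0.004,0.092,-0.004,0,0,0.015],[0,0.004,0.092,-0.004,0,0,0.015]]}'

```text
clock: 10.15
eef_pos: [0.637, 0.2968, 0.0239]
orientation: [2.036, 2.392, 0.003]
contact_force: [-2.0, -1.0, 6.3]
finger_gap: 0.0239
gripper_force: 58.6
```

Call:
nudge_tcp --rows '{"steps":[[0,0,-0.015,0,0,0,0.015],[0,0,-0.05,0,0,0,0.015],[0,0,-0.09,0,0,0,0.015],[0,0,-0.13,0,0,0,0.015],[0,0,-0.145,0,0,0,0.015],[0,0,-0.145,0,0,0,0.015],[0,0,-0.145,0,0,0,0.015]]}'

```text
clock: 10.85
eef_pos: [0.6352, 0.2959, 0.1657]
orientation: [-2.036, -2.391, 0.003]
contact_force: [-0.7, -0.6, -4.5]
finger_gap: 0.0238
gripper_force: 60.0
```

```bash
python3 -c "
from h import *
go(.531,-.001,.165,.0735)"
```

```text
shift [-0.2765 -0.1502  0.0011] rot [-0.002   0.0003  0.0865] t 10.85 F [-0.7 -0.6 -4.5] gap 0.0238
```

To row units: 0.087 rad / 2 = 0.0435.

Call:
nudge_tcp --rows '{"steps":[[-0.04,-0.022,0,0,0,0.005,0.015],[-0.08,-0.044,0,0,0,0.01,0.015],[-0.12,-0.066,0,0,0,0.02,0.015],[-0.16,-0.087,0,0,0,0.03,0.015],[-0.2,-0.109,0,0,0,0.04,0.015],[-0.235,-0.128,0,0,0,0.0435,0.015],[-0.26,-0.142,0,0,0,0.0435,0.015],[-0.272,-0.148,0,0,0,0.0435,0.015],[-0.2765,-0.1502,0,0,0,0.0435,0.015],[-0.2765,-0.1502,0,0,0,0.0435,0.015],[-0.2765,-0.1502,0,0,0,0.0435,0.015]]}'

```text
clock: 11.95
eef_pos: [0.5323, 0.0004, 0.1666]
orientation: [-2.138, -2.301, -0.0]
contact_force: [0.1, -0.1, -4.3]
finger_gap: 0.0235
gripper_force: 60.2
```

```bash
python3 -c "
from h import *
go(.531,-.001,.074,.0735)"
```

```text
shift [-0.0013 -0.0014  0.0926] rot [-0.0002 -0.0006  0.0002] t 11.95 F [ 0.1 -0.1 -4.3] gap 0.0235
```

Call:
nudge_tcp --rows '{"steps":[[-0.001,-0.001,0.03,0,0,0,0.015],[-0.001,-0.001,0.06,0,0,0,0.015],[-0.001,-0.001,0.08,0,0,0,0.015],[-0.001,-0.001,0.088,0,0,0,0.015],[-0.001,-0.001,0.091,0,0,0,0.015],[-0.001,-0.001,0.0925,0,0,0,0.015],[-0.001,-0.001,0.094,0,0,0,0.015],[-0.001,-0.001,0.095,0,0,0,0.015],[-0.001,-0.001,0.095,0,0,0,0.015]]}'

```text
clock: 12.85
eef_pos: [0.5314, -0.0016, 0.0726]
orientation: [2.139, 2.301, 0.001]
contact_force: [0.0, -0.5, -4.5]
finger_gap: 0.0238
gripper_force: 60.1
```

```bash
python3 -c "
from h import *
go(.531,-.001,.069,.0735)"
```

```text
shift [ 0.0006 -0.0004  0.0036] rot [ 0.001  -0.0003 -0.0006] t 12.85 F [ 0.  -0.5 -4.5] gap 0.0238
```

Call:
nudge_tcp --rows '{"steps":[[0,0,0.001,0,0,0,0.015],[0,0,0.002,0,0,0,0.015],[0,0,0.003,0,0,0,0.015],[0,0,0.003,0,0,0,0.015]]}'

```text
clock: 13.25
eef_pos: [0.5313, -0.0016, 0.0693]
orientation: [2.139, 2.301, 0.001]
contact_force: [-0.8, -0.6, -1.2]
finger_gap: 0.024
gripper_force: 60.7
```

Call:
nudge_tcp --rows '{"steps":[[0,0,0.001,0,0,0,0.015],[0,0,0.001,0,0,0,0.015],[0,0,0.001,0,0,0,0.015]]}'

```text
clock: 13.55
eef_pos: [0.5314, -0.0016, 0.0691]
orientation: [2.139, 2.301, 0.001]
contact_force: [-3.9, -1.1, 9.9]
finger_gap: 0.0236
gripper_force: 62.0
```

It's seated (+10 N vertical). I'll release slowly and retreat.

Call:
nudge_tcp --rows '{"steps":[[0,0,-0.0005,0,0,0,0.015],[0,0,-0.0005,0,0,0,0.028],[0,0,-0.0005,0,0,0,0.034],[0,0,-0.0005,0,0,0,0.05],[0,0,-0.0005,0,0,0,0.055],[0,0,-0.0005,0,0,0,0.055]]}'

```text
clock: 14.15
eef_pos: [0.5311, -0.0016, 0.0684]
orientation: [-2.139, -2.301, -0.0]
contact_force: [-0.3, 0.3, 0.5]
finger_gap: 0.0551
gripper_force: 0.0
```

Call:
nudge_tcp --rows '{"steps":[[0,0,-0.02,0,0,0,0.055],[0,0,-0.06,0,0,0,0.055],[0,0,-0.1,0,0,0,0.055],[0,0,-0.15,0,0,0,0.055],[0,0,-0.15,0,0,0,0.055],[0,0,-0.15,0,0,0,0.055]]}'

```text
clock: 14.75
eef_pos: [0.5317, -0.0016, 0.2197]
orientation: [2.138, 2.3, 0.004]
contact_force: [-1.5, 0.8, -0.7]
finger_gap: 0.0554
gripper_force: 0.0
```

```bash
python3 -c "
from h import *;from workcell import bot
c=bot.snapshot('side');print(shafts(c,(270,130,370,210),.058));print(shafts(c,(300,250,350,310),.013))
cv2.imwrite('pics/s4.png',cv2.resize(c['pixels'][120:220,240:380,::-1],None,fx=5,fy=5))"
```

```text
[(array([ 0.4523, -0.0096]), array([0.0258, 0.2116]), 0.076), (array([ 0.5335, -0.0044]), array([0.0278, 0.2171]), 0.0786)]
[(array([0.4147, 0.3345]), array([0.0236, 0.0897]), 0.1259)]
```

View pics/s4.png

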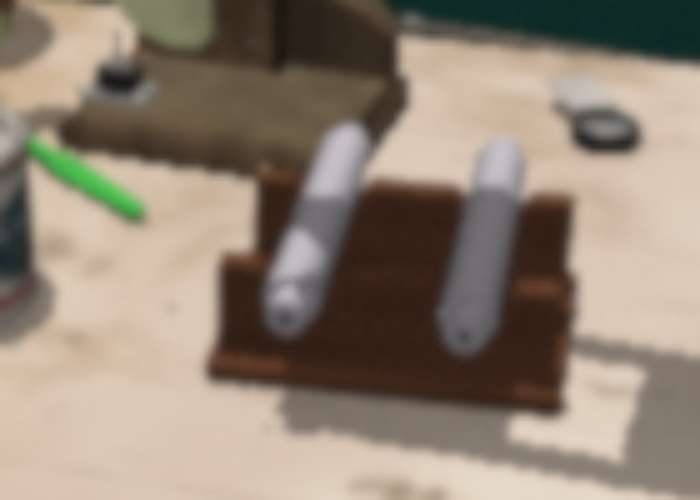

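Both shafts lie in their notches, parallel and centred, and the offcut is unmoved.

Call:
nudge_tcp --rows '{"steps":[[0,0,0,0,0,0,0.055],[0,0,0,0,0,0,0.055],[0,0,0,0,0,0,0.055]]}' --lines "1,2"

```text
clock: 15.1
eef_pos: [0.5305, -0.0016, 0.2173]
```

```bash
python3 -c "
from workcell import bot
print(bot.sign_off())"
```

```text
the job is handed in; nothing more can be done
None
```

Both shafts are set down in the rack's notch pairs, centred and released; the offcut hasn't moved, and I handed the job in at about 15 s (no verdict was printed).

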